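# Latch a board pallet behind the gravity catch of its cradle

## Robot

A 6-joint arm with a two-finger parallel gripper is mounted at the origin on a cart in front of the work surface, level with it; the furniture and walls round the work are solid. World frame = base frame: x ahead of the robot, y to its left, z up, the work surface at z = 0. Lengths are in mm, angles in rad, forces in N, time in s.
With the tool pointing down it reaches from about 400 to 925 mm from the base axis. Payload 12.5 kg.
Tool frame: the origin (TCP) lies on the centre line of the jaws, within the pads' length; the fingertips stand 17 mm ahead of it and the grasp point (between the pads) lies 2 mm behind it; z points along the fingers, y is the line along which they close (so a half turn about z gives the same grasp; the last joint's range is limited). The gripper opens to 95 mm and grips with 3 to 60 N. Pads are 20 mm wide; open, the fingers measure 119 mm over their backs; the gripper's body (75 mm by 180 mm) begins 59 mm behind the grasp point.
Start: joints at [-1.28, 0.491, 1.559, -0, 1.092, -0.106], TCP at [241.567, -576.446, 231.661] pointing down, gripper open.
Joint ranges: [-3.1, 3.1], [-0.84, 2.19], [0.05, 2.79], [-1.13, 4.28], [0.06, 2.93], [-2.69, 2.69]. Speed limits (rad/s): [2.22, 2.22, 2.79, 3.14, 3.14, 3.14].

## Interface

Orientations are given as [roll, pitch, yaw] about the fixed x, y, z axes, in that order (R = Rz(yaw) Ry(pitch) Rx(roll)).
In Python, from cell import env gives the robot as it stands.
- The arm moves only by the tool drive_tool, never from a script. Its argument "deltas" is text: rows parted by semicolons, each of 4 numbers parted by spaces: the shift along the world's x, y, z normalised to -1 to 1, where 1 is 100 mm, then the turn about the world's z normalised to -1 to 1, where 1 is 180 degrees. A call has 1 to 10 rows; each row shifts and turns the commanded pose from where the row before left it; what a row does not reach is not made up. A row lasts 1/12 s, in which the tool goes at most 41.7 mm and 7.16 degrees, less where a joint would pass 70% of its speed; a pose out of reach is approached as far as the arm can. A call with a number of a shift or a turn outside -1 to 1 is refused whole. A call with a gripper value outside its range is refused whole. "gripper" is the closure, from 0 (fully open) to 1 (shut), set as the call begins (left out, the last holds). The fingers move at their own pace and stop on an object; the grip force is fixed at half the most. Time passes only in rows, so rows that do not move let the fingers close. It gives the time, the measured TCP pose, the force, the opening and the grip force at its end, in the units of the state.
- env.state(): the state, without advancing time (a new reading comes with each control period).
- env.read_camera(name): name is "scene" or "top" or "wrist"; returns (picture, depth): 480x640x3 uint8, red, green, blue; 480x640 float32, mm along the optical axis (not along the pixel's ray), 0 where there is no reading.
- env.camera_params(name): a dict with "mtx" (3x3 intrinsics, pixels), "camera_from_world" (4x4, takes a point from world to camera coordinates); the wrist camera has in their place "mount" (4x4, takes a point from camera to tool coordinates, whose origin is the TCP and whose axes are the flange's). Camera axes: x right, y down, z forward; pixel columns grow to the right and rows downward; lengths in mm; the calibration is good to about 2 mm. A picture is of the moment at which its call begins: read the wrist's pose just before it. camera_params takes no time and is no camera call.
- env.job_done(): hands the job in; it is judged then, once.
The state is a dict: "t": time; "joints": joint angles; "qvel": joint speeds; "tau": joint torques, N m; "eef_pos": TCP position; "tcp_rot": TCP orientation; "ft_force": force on the tool from outside, world axes, zero at the start; "moment": the same for the moment, N m; "opening": opening from 0.0 (shut) to 1.0 (fully open); "grip_force": force on a finger pad.
Only numpy, scipy, OpenCV 4.12 (cv2) and the standard library are available. Lean on these libraries where they do the work, as an engineer would, in place of code of your own. Each camera call takes 0.05 s, during which the arm holds its last target. There are 200 camera calls.

## Task

Pick up the dark board pallet by its upright red grip and slide it along the guides of the grey metal cradle, letting its own front edge lift the yellow gravity catch, until it presses lightly on the rubber buffer at the far end and the catch has dropped behind it. Then draw it back, gently but firmly, until its rear edge bears against the dropped catch, and leave it there. Never lift the catch with the gripper, do not force the catch or the buffer, and leave the other things on the bench where they are.

Things in the scene. Friction and masses are not known exactly. Their poses are not given: they have to be found in the camera images.
- pallet: dark grey board pallet, a loose plate 90 (its x) x 84 (y) x 12 mm, about 0.3 kg, with a green circuit board clipped on top (11 mm high; plate strip y +22 to +42 mm is bare, there the catch rides). Origin: centre of the plate's underside; x points to its front edge (x = +45 mm), which enters the cradle first; z up. Rear edge face at x = -45 mm
- pallet_grip (a point): where to hold the pallet: in its upright red grip, 22 mm behind the pallet's centre, 68 mm above its underside (pallet frame -22, 0, 68). The red block is 28 mm long along the pallet's x, 12 mm thick along its y, 44 to 82 mm above the underside; take it across its thickness, the fingers closing along the pallet's y
- pallet_rear (a point): middle of the pallet's rear edge face, 45 mm behind its centre and 6 mm above its underside
- cradle: grey metal pallet cradle fixed on the bench; base plate 6 mm thick, x -100 to +126, y -62 to +62 mm. Origin on the bench surface, x = push-in direction, z up. Pallets slide on the base plate between black guides (14 mm high, 87 mm apart, x -73 to +73; flared at the mouth). From x = -10 on, strips reach 6 mm in over the pallet's edges with 3 mm of play. Catch bracket at +y, 38 mm high
- cradle_mouth (a point): middle of the cradle's mouth on the base plate (cradle frame -95, 0, 6 mm)
- cradle_home (a point): where the centre of the pallet's underside lies when its rear edge just bears on the dropped catch (cradle frame +25, 0, 6 mm); the pallet's axes are then those of the cradle
- catch (a joint): angle of the yellow gravity catch, rad: 0 = dropped, grows as it lifts (0.9 at most). A pallet pushed in lifts it: it starts to rise when the pallet's front edge is near cradle x = -50 mm, rides at about 0.25 on the pallet's top and falls to 0 by its own weight (0.1 kg) once the pallet's rear edge is 3 mm past the catch face. It does not yield to a pallet pulled back; over 15 N bends it
- catch_face (a point): middle of the far face of the catch's steel nose, against which the pallet's rear edge finally bears (cradle frame -20, +28, 15.5 mm when dropped). Pin at cradle -62, +28, 28 mm; the yellow arm (45 x 14 mm) hangs from it forward and down over the pallet's path at cradle y +21 to +35, its lowest point 2 mm above the base plate; lifted by a pallet its top stays below 45 mm
- buffer (a joint): squash of the black rubber buffer at the far end of the cradle, m: 0 = untouched, about 9 N per mm, solid at 4 mm. Face 15 mm across, on the cradle's centre line. Its bracket is set by hand in slots, its place not measured: the pallet meets it 6 to 22 mm past the place where its rear edge lines up with the catch face. More than 1.5 mm of squash (13 N) harms it
- multimeter: yellow and black pocket meter lying on its back, 132 x 68 x 40 mm, bystander; origin at the centre of its underside
- tape_roll: black tape roll lying flat, 65 mm across, 18 mm high, bystander; origin at the centre of its underside
- flux_jar: dark jar with white cap, 43 mm across, 54 mm high, bystander; origin at the centre of its underside
- glue_bottle: white bottle with a red pointed cap, 56 mm across, 128 mm high, bystander; origin at the centre of its underside

How it is judged (in metres and radians):
On the way, in this order (a step that is already met when the one before it is completed fails the run):
1. the pallet, flat on the cradle's base between the guides, lifts the catch with its own edge (value of joint catch above 0.12 rad and contact force between pallet and catch above 0.1 N and z of pallet in the frame of cradle_home below 0.004 m and x of pallet in the frame of cradle_home above -0.09 m and angle between the x axis of pallet and the x axis of cradle, either way round below 0.06 rad), for 0.1 s.
2. the pallet presses on the rubber buffer (squashed by 0.3 mm or more) with the catch dropped behind it (value of joint buffer above 0.0003 m and value of joint catch below 0.05 rad and x of pallet in the frame of cradle_home above 0.003 m), for 0.1 s.
3. the pallet is drawn back against the dropped catch with 2 N or more (contact force between pallet and catch above 2 N and value of joint catch below 0.05 rad and x of pallet in the frame of cradle_home below 0.0025 m), for 0.1 s.
At the end, for the whole second after the job is handed in: The pallet lies at rest on the cradle's base between the guides, along the cradle (within 0.05 rad), its rear edge against the far face of the catch (within 2.5 mm), and the catch is fully dropped behind it (below 0.05 rad) (value of joint catch below 0.05 rad and x of pallet in the frame of cradle_home between -0.0025 and 0.0025 m and y of pallet in the frame of cradle_home between -0.004 and 0.004 m and z of pallet in the frame of cradle_home between -0.003 and 0.003 m and angle between the x axis of pallet and the x axis of cradle, either way round below 0.05 rad and linear speed of pallet below 0.01 m/s); the robot touches nothing.
It fails at once if the rubber buffer is squashed by more than 1.5 mm (about 13 N) (value of joint buffer above 0.0015 m).
It fails at once if the pallet is forced against the catch with more than 15 N (contact force between pallet and catch above 15 N).
It fails at once if the gripper or arm touches the catch (contact force between any of the fingers, the arm and catch above 0.5 N).
It fails at once if the pallet is tipped by more than 0.4 rad (angle between pallet's own z axis and vertical above 0.4 rad).
It fails at once if a bystander is moved by more than 15 mm (distance of any of multimeter, tape_roll, flux_jar, glue_bottle from where it was at the start of the episode above 0.015 m).
It also fails if it takes over 70 s, if anything falls off the work surface, if the arm or the gripper's body presses on something with over 40 N, if the wrist force passes 120 N, or if a joint passes its speed limit or range.

## Working session

There is one attempt and no reset: what is moved stays moved. The work goes in short steps, Python scripts to look and compute and a tool call to move; the robot and the scene stay as the last step left them, time stands still between calls to the robot, and variables do not carry over. Pictures are saved under pics/ and viewed, at most 10 in all, crops included, and the job is handed in when it is done.

Besides the shell and the picture viewer there is one more tool, called after "Emit:" by a JSON object that holds its "api" and its "payload". drive_tool: Moves the arm, as the interface text tells. Its arguments: {"type":"object","properties":{"deltas":{"type":"string"},"gripper":{"type":"number"}},"required":["deltas"]}

```bash
mkdir -p pics; cat > h.py <<'E'
import numpy as np, cv2
from cell import env
def snap(n,f):
    s=env.state(); p,d=env.read_camera(n); cv2.imwrite(f'pics/{f}.png',p[:,:,::-1]); np.savez(f'pics/{f}.npz',p=p,d=d,pos=s['eef_pos'],rot=s['tcp_rot']); return p,d
def world(n,d,u,v,z=None):
    c=env.camera_params(n); K=np.array(c['mtx']); T=np.linalg.inv(np.array(c['camera_from_world']))
    r=np.linalg.inv(K)@np.array([u,v,1.]); 
    if z is None: return (T@np.r_[r*d[int(v),int(u)],1])[:3]
    R=T[:3,:3]@r; o=T[:3,3]; return o+R*(z-o[2])/R[2]
E
python3 - <<'E'
from h import *
snap('top','top0'); snap('scene','scene0'); print(env.state())
print(env.camera_params('top'))
E
```

```text
{'t': 0.1, 'joints': array([-1.27958685e+00,  4.91506016e-01,  1.55934826e+00, -1.98623320e-05,
        1.09168995e+00, -1.05630552e-01]), 'qvel': array([ 0.00010048, -0.00212783, -0.00089601, -0.00054446,  0.00226898,
        0.00109672]), 'tau': array([ 5.01595350e-03, -6.13622260e+01, -2.58604521e+01,  6.94945687e-02,
        4.70603909e-02, -6.56257112e-05]), 'eef_pos': array([ 241.51444285, -576.25982451,  231.12984778]), 'tcp_rot': array([-3.14064453e+00, -8.28094298e-05,  3.96849157e-01]), 'ft_force': array([-0.05565949,  0.36089313, -0.15858105]), 'moment': array([-0.02115616, -0.00549595,  0.01906699]), 'grip_force': 0.0, 'opening': 1.002735192626592}
{'mtx': array([[478.22068481,   0.        , 313.52614475],
       [  0.        , 478.22068481, 234.58786996],
       [  0.        ,   0.        ,   1.        ]]), 'camera_from_world': array([[-5.05167621e-02, -9.98707037e-01, -5.68427241e-03,
         1.61142084e+02],
       [-9.78279463e-01,  5.06275820e-02, -2.01012785e-01,
         5.63799613e+02],
       [ 2.01040664e-01, -4.59370807e-03, -9.79572126e-01,
         1.27505160e+03],
       [ 0.00000000e+00,  0.00000000e+00,  0.00000000e+00,
         1.00000000e+00]])}
```

View pics/top0.png

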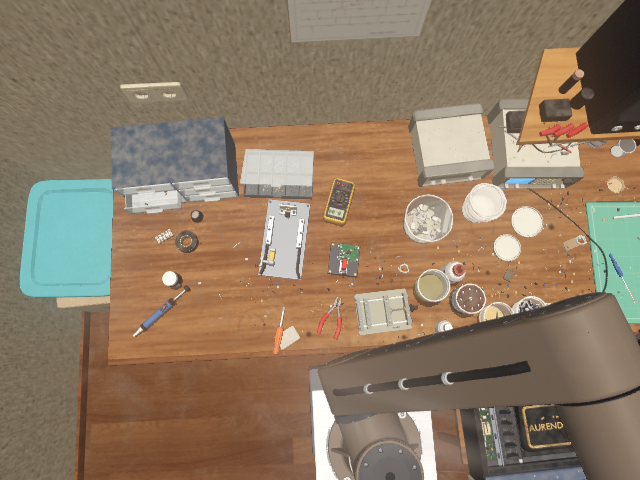

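View pics/scene0.png

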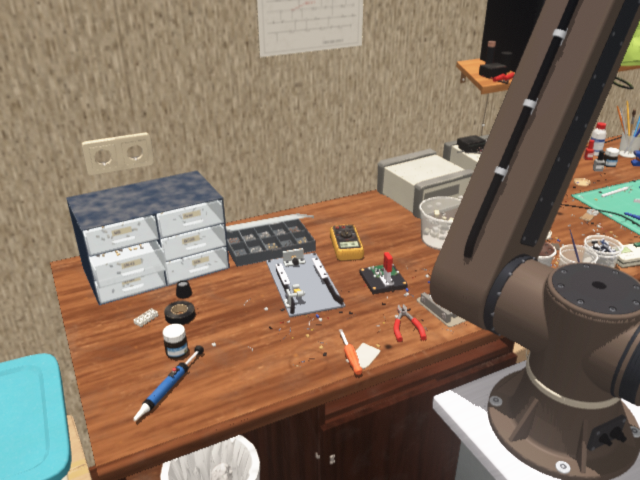

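The top view shows the cradle around (285,240), mouth nearest the robot, buffer at (290,208) and yellow catch at (271,256). The pallet is at (344,260) and the meter at (339,201). I'll enlarge that area.

```bash
python3 - <<'E'
from h import *
f=np.load('pics/top0.npz');p,d=f['p'],f['d']
c=p[190:290,245:375,::-1]; cv2.imwrite('pics/c1.png',cv2.resize(c,None,fx=6,fy=6,interpolation=cv2.INTER_CUBIC))
for n,u,v,z in [('cr mouthL',260,275,6),('mouthR',299,279,6),('farR',309,202,6),('farL',271,200,6),('pallet',344,260,12)]:
    print(n,world('top',d,u,v,z).round(0),world('top',d,u,v).round(0))
E
```

```text
cr mouthL [472. 290.   6.] [474. 292.  -7.]
mouthR [455. 180.   6.] [455. 180.   7.]
farR [680. 140.   6.] [682. 140.  -1.]
farL [692. 252.   6.] [693. 252.   3.]
pallet [502.  49.  12.] [492.  54.  85.]
```

View pics/c1.png

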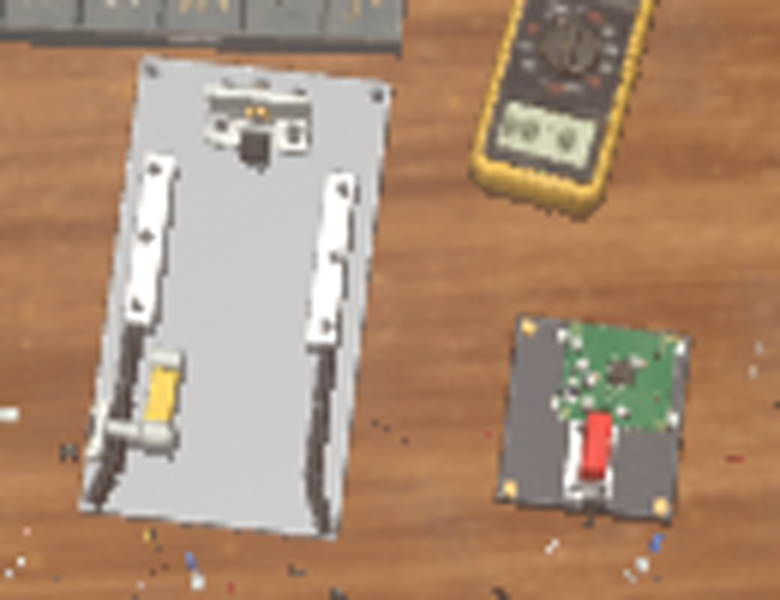

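The crop shows the cradle corners at (145,60), (390,85), (337,538), (80,512). The pallet corners are at (520,315), (690,338), (672,522), (497,500), and its bare strip is on the left (+y), so it faces the right way.

```bash
cat >> h.py <<'E'
def fit(model,pts):
    m=np.array(model,float);q=np.array(pts)[:,:2];mc,qc=m.mean(0),q.mean(0);a=m-mc;b=q-qc
    th=np.arctan2((a[:,0]*b[:,1]-a[:,1]*b[:,0]).sum(),(a*b).sum()); R=np.array([[np.cos(th),-np.sin(th)],[np.sin(th),np.cos(th)]])
    o=qc-R@mc; return o,th,np.abs((m@R.T+o)-q).max(),R
E
python3 - <<'E'
from h import *
d=np.load('pics/top0.npz')['d']
def W(L,z): return [world('top',d,245+(u+.5)/6-.5,190+(v+.5)/6-.5,z) for u,v in L]
o,th,e,R=fit([(126,62),(126,-62),(-100,-62),(-100,62)],W([(145,60),(390,85),(337,538),(80,512)],6)); print('cradle',o,th,e,'home',o+R@[25,0])
o,th,e,R=fit([(45,42),(45,-42),(-45,-42),(-45,42)],W([(520,315),(690,338),(672,522),(497,500)],12)); print('pallet',o,th,e,'grip',o+R@[-22,0])
# red by depth
f=np.load('pics/top0.npz');p=f['p'].astype(int)
m=(p[...,0]>150)&(p[...,1]<80)&(p[...,2]<80); v,u=np.nonzero(m[240:290,330:360]);P=np.array([world('top',d,a+330,b+240) for a,b in zip(u,v)]);P=P[P[:,2]>70];print('red',P.mean(0),len(P))
print(env.camera_params('wrist'))
E
```

```text
cradle [561.12887109 219.04824597] -0.16320971945382734 1.9367628675401534 home [585.7966419  214.98609339]
pallet [504.41912698  49.5473223 ] -0.17726874814661736 1.3547247487990077 grip [482.76388903  53.42684155]
red [470.80025612  55.96189376  78.28783106] 4
{'mtx': array([[400.39902907,   0.        , 322.52232401],
       [  0.        , 400.39902907, 237.05618197],
       [  0.        ,   0.        ,   1.        ]]), 'mount': array([[-1.17048850e-04, -9.65127462e-01, -2.61780383e-01,
         7.38306354e+01],
       [ 9.99999793e-01,  5.25786823e-05, -6.40972230e-04,
        -5.24847666e-01],
       [ 6.32383969e-04, -2.61780404e-01,  9.65127256e-01,
        -1.53372956e+02],
       [ 0.00000000e+00,  0.00000000e+00,  0.00000000e+00,
         1.00000000e+00]])}
```

Emit:
{"api": "drive_tool", "payload": {"deltas": "0.28 0.28 0.05 -0.0183;0.28 0.28 0.05 -0.0183;0.28 0.28 0.05 -0.0183;0.28 0.28 0.05 -0.0183;0.28 0.28 0.05 -0.0183;0.28 0.28 0.05 -0.0183;0.28 0.28 0.05 -0.0183;0.28 0.28 0.05 -0.0183;0.1 0.4 0 -0.0183;0.1 0.4 0 -0.0183", "gripper": 0}}

```text
t: 0.93
eef_pos: [486.4, -270.7, 271.2]
tcp_rot: [-3.141, 0.0, -0.181]
ft_force: [1.4, 0.2, 0.5]
opening: 1.001
grip_force: 0.0
```

Emit:
{"api": "drive_tool", "payload": {"deltas": "0 0.4 0 0;0 0.4 0 0;0 0.4 0 0;0 0.4 0 0;0 0.4 0 0;0 0.4 0 0;0 0.4 0 0;0 0 0 0;0 0 0 0;0 0 0 0"}}

```text
t: 1.77
eef_pos: [485.6, 7.4, 271.6]
tcp_rot: [3.141, 0.0, -0.177]
ft_force: [-0.1, -0.1, 0.0]
opening: 1.0
grip_force: 0.0
```

Emit:
{"api": "drive_tool", "payload": {"deltas": "0.1 0.35 0.1 0;0.1 0.35 0.1 0;0 0.3 0.1 0;0 0 0 0;0 0 0 0;0 0 0 0"}}

```text
t: 2.27
eef_pos: [505.6, 106.2, 301.2]
tcp_rot: [3.141, 0.001, -0.179]
ft_force: [-0.2, -1.1, -1.1]
opening: 1.0
grip_force: 0.0
```

```bash
cat >> h.py <<'E'
from scipy.spatial.transform import Rotation
def wworld(f,u,v,z):
    c=env.camera_params('wrist');M=np.array(c['mount']);T=np.eye(4);T[:3,:3]=Rotation.from_euler('xyz',f['rot']).as_matrix();T[:3,3]=f['pos'];T=T@M
    R=T[:3,:3]@np.linalg.inv(np.array(c['mtx']))@np.array([u,v,1.]);o=T[:3,3];return o+R*(z-o[2])/R[2]
E
python3 -c "
from h import *
p,d=snap('wrist','w1');print(env.state()['eef_pos'],env.state()['tcp_rot'])"
```

```text
[505.56230091 106.03472284 301.18711455] [ 3.14104817e+00  8.19400658e-04 -1.79842201e-01]
```

View pics/w1.png

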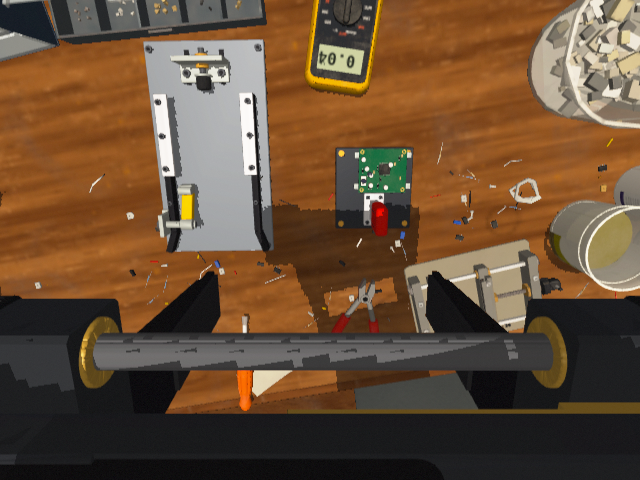

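The wrist view shows cradle corners at about (145,41), (264,39), (272,249), (166,251) and pallet corners at (335,148), (413,147), (412,228), (336,228). The red grip is at (379,217). I'll crop once for sub-pixel corners.

```bash
python3 - <<'E'
from h import *
p=np.load('pics/w1.npz')['p'][:,:,::-1]
a=cv2.resize(p[30:260,135:280],None,fx=2.55,fy=2.55,interpolation=cv2.INTER_CUBIC)
b=cv2.resize(p[140:246,325:425],None,fx=4,fy=4,interpolation=cv2.INTER_CUBIC)
c=np.zeros((590,800,3),np.uint8);c[:a.shape[0],:a.shape[1]]=a;c[:b.shape[0],390:390+b.shape[1]]=b
cv2.imwrite('pics/c2.png',c)
E
```

```text
(no output)
```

View pics/c2.png

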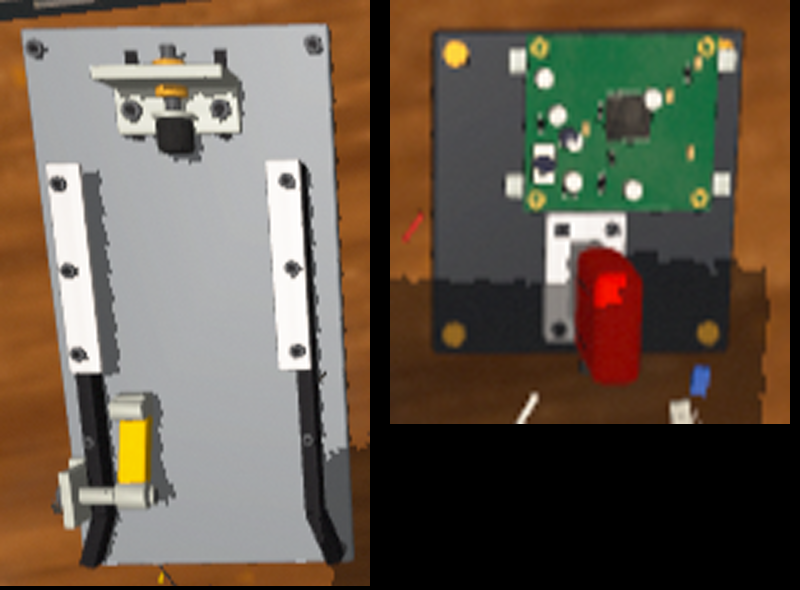

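```bash
python3 - <<'E'
from h import *
f=np.load('pics/w1.npz')
C=[wworld(f,135+(u+.5)/2.55-.5,30+(v+.5)/2.55-.5,6) for u,v in [(22,30),(327,23),(353,562),(78,566)]]
o,th,e,R=fit([(126,62),(126,-62),(-100,-62),(-100,62)],C);print('cradle',o,th,e,'home',o+R@[25,0])
ms,ps=[(-10,47),(-10,-47)],None
P=[wworld(f,325+(u-390+.5)/4-.5,140+(v+.5)/4-.5,12) for u,v in [(433,29),(744,31),(729,351),(433,352)]]
o2,t2,e2,R2=fit([(45,42),(45,-42),(-45,-42),(-45,42)],P);print('pallet',o2,t2,e2,'grip',o2+R2@[-22,0])
for n,u,v in [('redL',577,255),('redTopfrontR',640,285),('rearL',590,378),('rearR',638,382)]: print(n,(R2.T@(wworld(f,325+(u-390)/4,140+v/4,82)[:2]-o2)))
print('in cradle frame',R.T@(o2-o))
E
```

```text
cradle [561.45372719 220.34831747] -0.1712403248817075 1.6388213657789947 home [586.08808138 216.08820087]
pallet [504.57391829  49.86530582] -0.17478583167398837 0.7264470699224148 grip [482.90911458  53.69104502]
redL [-4.2899238   9.89847432]
redTopfrontR [-11.56392143  -5.22759541]
rearL [-34.30927788   5.93976647]
rearR [-35.35996917  -5.65006048]
in cradle frame [ -26.99679405 -177.68214044]
```

Emit:
{"api": "drive_tool", "payload": {"deltas": "-0.113 -0.262 0 0.0013;-0.113 -0.262 0 0;0 0 -0.4 0;0 0 -0.4 0;0 0 -0.4 0;0 0 -0.3 0;0 0 0 0;0 0 0 0"}}

```text
t: 2.98
eef_pos: [482.6, 54.1, 151.2]
tcp_rot: [3.141, 0.003, -0.176]
ft_force: [0.0, 0.1, -0.3]
opening: 1.002
grip_force: 0.0
```

Emit:
{"api": "drive_tool", "payload": {"deltas": "0 -0.004 -0.3 0;0 0 -0.3 0;0 0 -0.25 0;0 0 0 0;0 0 0 0"}}

```text
t: 3.4
eef_pos: [483.7, 54.4, 67.9]
tcp_rot: [3.142, -0.0, -0.175]
ft_force: [-0.4, -0.8, 0.3]
opening: 0.999
grip_force: 0.0
```

Emit:
{"api": "drive_tool", "payload": {"deltas": "0 0 0 0;0 0 0 0;0 0 0 0;0 0 0 0;0 0 0 0;0 0 0 0;0 0 0 0;0 0 0 0;0 0 0 0;0 0 0 0", "gripper": 1}}

```text
t: 4.23
eef_pos: [482.9, 54.7, 66.6]
tcp_rot: [3.141, 0.0, -0.174]
ft_force: [-1.1, -0.3, 0.3]
opening: 0.354
grip_force: 0.0
```

Emit:
{"api": "drive_tool", "payload": {"deltas": "0 0 0 0;0 0 0 0;0 0 0 0;0 0 0 0;0 0 0 0;0 0 0 0;0 0 0 0"}}

```text
t: 4.82
eef_pos: [482.9, 54.7, 66.6]
tcp_rot: [3.141, 0.0, -0.174]
ft_force: [-1.4, -1.0, -0.8]
opening: 0.125
grip_force: 30.0
```

Emit:
{"api": "drive_tool", "payload": {"deltas": "0 0 0.15 0;0 0 0.25 0;0 0 0.2 0;-0.11 0.32 0 0.0005;-0.11 0.32 0 0.0005;-0.11 0.32 0 0;-0.11 0.32 0 0;-0.11 0.32 0 0;-0.11 0.3 0 0;0 0 0 0"}}

```text
t: 5.65
eef_pos: [415.0, 248.5, 126.5]
tcp_rot: [-3.141, 0.001, -0.167]
ft_force: [-1.7, -0.4, -3.8]
opening: 0.126
grip_force: 30.0
```

Emit:
{"api": "drive_tool", "payload": {"deltas": "0 0 0 0;0 0 0 0;0 0 0 0"}}

```text
t: 5.9
eef_pos: [417.2, 243.9, 126.5]
tcp_rot: [3.141, 0.0, -0.172]
ft_force: [0.1, -0.5, -3.2]
opening: 0.123
grip_force: 30.0
```

```bash
python3 -c "
from h import *
p,d=snap('wrist','w2')"
```

```text
(no output)
```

View pics/w2.png

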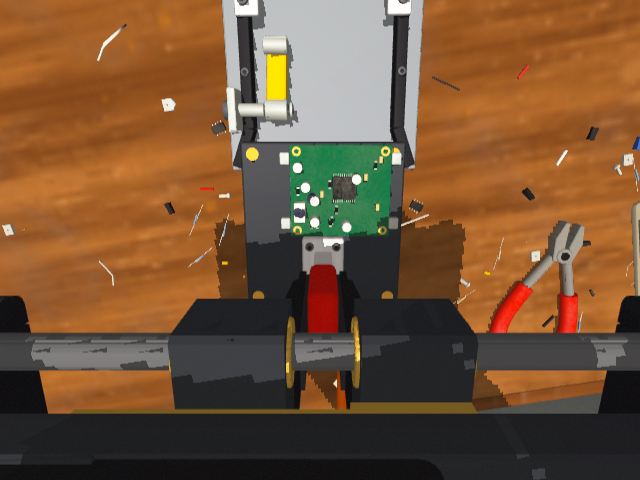

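The pallet is held level, front corners about (242,142) and (405,142). The guide inner edges are near (252,100)/(396,100) further in, at about row 60: (254,60)/(397,60). I'll compare the lateral offset.

```bash
python3 - <<'E'
from h import *
f=np.load('pics/w2.npz'); th=-.171; u=np.array([np.cos(th),np.sin(th)]);n=np.array([-u[1],u[0]])
p=f['p']; 
for r in (60,75): print(r,[int(x) for x in p[r,240:262].sum(1)],[int(x) for x in p[r,388:412].sum(1)])
print([int(x) for x in p[150,234:254].sum(1)],[int(x) for x in p[150,394:416].sum(1)])
o=np.array([561.4,220.2])
for nm,a,b,z in [('gL',254,60,20),('gR',397,60,20),('pL',242,144,72),('pR',405,144,72),('plateL',228,20,6),('plateR',423,20,6)]:
    w=wworld(f,a,b,z)[:2]-o; print(nm,w@u,w@n)
E
```

```text
60 [149, 160, 166, 158, 166, 168, 174, 175, 179, 152, 81, 60, 57, 59, 299, 296, 577, 584, 582, 585, 584, 584] [572, 572, 572, 571, 202, 69, 64, 62, 122, 180, 172, 166, 159, 156, 152, 153, 148, 146, 123, 560, 570, 567, 568, 568]
75 [199, 158, 216, 286, 236, 308, 281, 171, 146, 181, 142, 65, 55, 55, 115, 297, 581, 587, 586, 585, 587, 586] [569, 570, 569, 444, 93, 55, 61, 96, 164, 174, 167, 110, 150, 169, 177, 105, 108, 102, 378, 566, 569, 567, 571, 573]
[596, 597, 543, 154, 155, 160, 136, 185, 265, 280, 277, 277, 328, 552, 556, 557, 558, 555, 560, 560] [549, 553, 551, 547, 541, 381, 260, 255, 255, 260, 192, 137, 151, 148, 148, 146, 185, 573, 577, 572, 549, 423]
gL -33.045863237403324 40.579786440579284
gR -33.130287606353114 -45.27964854957261
pL -80.272505906023 40.22932578518609
pR -80.35275321758732 -42.25653162894339
plateL -8.041312018896127 57.80856528546326
plateR -8.160319521595259 -62.658331517304894
```

Emit:
{"api": "drive_tool", "payload": {"deltas": "0 0 -0.2 0;0 0 -0.2 0;0 0 -0.1 0;0 0 0 0;0 0 0 0;0 0 -0.01 0;0 0 -0.01 0;0 0 -0.01 0;0 0 0 0;0 0 0 0"}}

```text
t: 6.78
eef_pos: [417.0, 244.8, 73.9]
tcp_rot: [-3.141, -0.0, -0.171]
ft_force: [0.4, 0.7, -2.1]
opening: 0.12
grip_force: 30.0
```

Emit:
{"api": "drive_tool", "payload": {"deltas": "0 0 -0.01 0;0 0 0 0;0 0 -0.005 0;0 0 0 0;0 0 0 0;0 0 0 0"}}

```text
t: 7.28
eef_pos: [416.9, 244.8, 72.5]
tcp_rot: [-3.142, -0.0, -0.171]
ft_force: [-2.3, -0.1, 5.3]
opening: 0.127
grip_force: 30.0
```

Emit:
{"api": "drive_tool", "payload": {"deltas": "0 -0.005 0.004 0;0.05 -0.0086 0 0;0.05 -0.0086 0 0;0.05 -0.0086 0 0;0.05 -0.0086 0 0;0.05 -0.0086 0 0;0 0 0 0;0 0 0 0"}}

```text
t: 7.95
eef_pos: [443.0, 239.9, 72.6]
tcp_rot: [-3.141, -0.002, -0.171]
ft_force: [2.0, 0.1, 0.7]
opening: 0.125
grip_force: 30.0
```

Emit:
{"api": "drive_tool", "payload": {"deltas": "0.03 -0.0052 0 0;0.03 -0.0052 0 0;0.03 -0.0052 0 0;0.03 -0.0052 0 0;0.03 -0.0052 0 0;0.03 -0.0052 0 0;0 0 0 0;0 0 0 0"}}

```text
t: 8.62
eef_pos: [459.8, 236.8, 72.6]
tcp_rot: [3.141, 0.0, -0.171]
ft_force: [-2.2, -0.3, 4.2]
opening: 0.123
grip_force: 30.0
```

Emit:
{"api": "drive_tool", "payload": {"deltas": "0.03 -0.0052 0.003 0;0.03 -0.0052 0 0;0.03 -0.0052 0 0;0.03 -0.0052 0 0;0.03 -0.0052 0 0;0.03 -0.0052 0 0;0.03 -0.0052 0 0;0.03 -0.0052 0 0;0 0 0 0;0 0 0 0"}}

```text
t: 9.45
eef_pos: [484.2, 232.6, 72.8]
tcp_rot: [3.142, -0.0, -0.171]
ft_force: [0.1, 0.8, -3.3]
opening: 0.127
grip_force: 30.0
```

Emit:
{"api": "drive_tool", "payload": {"deltas": "0.03 -0.0052 0 0;0.03 -0.0052 0 0;0.03 -0.0052 0 0;0.03 -0.0052 0 0;0.03 -0.0052 0 0;0 0 0 0;0 0 0 0"}}

```text
t: 10.03
eef_pos: [499.2, 230.0, 72.8]
tcp_rot: [3.142, -0.0, -0.171]
ft_force: [-0.5, 0.0, -3.1]
opening: 0.122
grip_force: 30.0
```

```bash
python3 -c "
from h import *
p,d=snap('wrist','w3')"
```

```text
(no output)
```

View pics/w3.png

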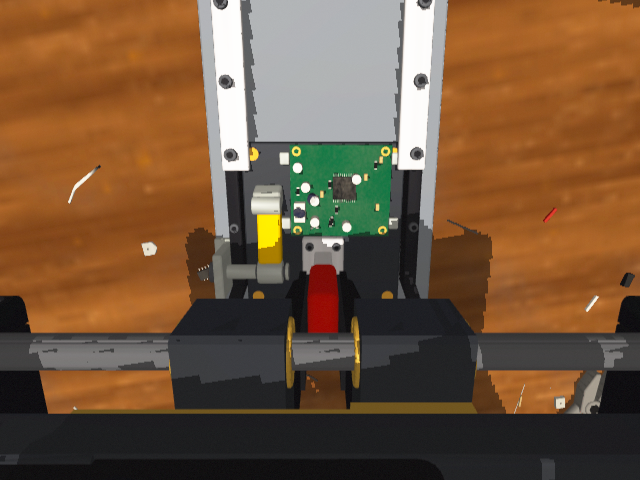

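The pallet is between the guides with its front under the strips (front edge at row 142). The catch (267,215) rides on the bare strip.

Emit:
{"api": "drive_tool", "payload": {"deltas": "0.04 -0.0069 0 0;0.04 -0.0069 0 0;0.04 -0.0069 0 0;0.04 -0.0069 0 0;0.04 -0.0069 0 0;0.04 -0.0069 0 0;0.04 -0.0069 0 0;0.04 -0.0069 0 0;0 0 0 0;0 0 0 0"}}

```text
t: 10.92
eef_pos: [531.2, 224.5, 72.8]
tcp_rot: [3.142, -0.0, -0.171]
ft_force: [1.1, 0.3, -3.2]
opening: 0.125
grip_force: 30.0
```

Emit:
{"api": "drive_tool", "payload": {"deltas": "0.04 -0.0069 0 0;0.04 -0.0069 0 0;0.04 -0.0069 0 0;0.04 -0.0069 0 0;0.04 -0.0069 0 0;0.04 -0.0069 0 0;0.04 -0.0069 0 0;0.02 -0.0035 0 0;0 0 0 0;0 0 0 0"}}

```text
t: 11.75
eef_pos: [561.0, 219.3, 72.8]
tcp_rot: [3.142, -0.0, -0.171]
ft_force: [-0.1, 0.1, -3.7]
opening: 0.123
grip_force: 30.0
```

Emit:
{"api": "drive_tool", "payload": {"deltas": "0.02 -0.0035 0 0;0.02 -0.0035 0 0;0.02 -0.0035 0 0;0.02 -0.0035 0 0;0 0 0 0;0 0 0 0"}}

```text
t: 12.25
eef_pos: [569.1, 217.9, 72.9]
tcp_rot: [3.142, -0.0, -0.171]
ft_force: [0.5, -0.3, -1.8]
opening: 0.124
grip_force: 30.0
```

Emit:
{"api": "drive_tool", "payload": {"deltas": "0.005 -0.0009 0 0;0.005 -0.0009 0 0;0 0 0 0;0 0 0 0"}}

```text
t: 12.58
eef_pos: [569.9, 217.8, 72.9]
tcp_rot: [3.141, 0.0, -0.171]
ft_force: [-0.7, -0.8, -1.7]
opening: 0.122
grip_force: 30.0
```

Emit:
{"api": "drive_tool", "payload": {"deltas": "0.005 -0.0009 0 0;0.005 -0.0009 0 0;0 0 0 0;0 0 0 0"}}

```text
t: 12.92
eef_pos: [571.0, 217.6, 72.9]
tcp_rot: [3.142, 0.0, -0.171]
ft_force: [-0.3, 0.6, -3.4]
opening: 0.126
grip_force: 30.0
```

```bash
python3 -c "
from h import *
p,d=snap('wrist','w4'); cv2.imwrite('pics/c4.png',cv2.resize(p[40:290,210:440,::-1],None,fx=2.4,fy=2.4,interpolation=cv2.INTER_CUBIC))"
```

```text
(no output)
```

View pics/c4.png

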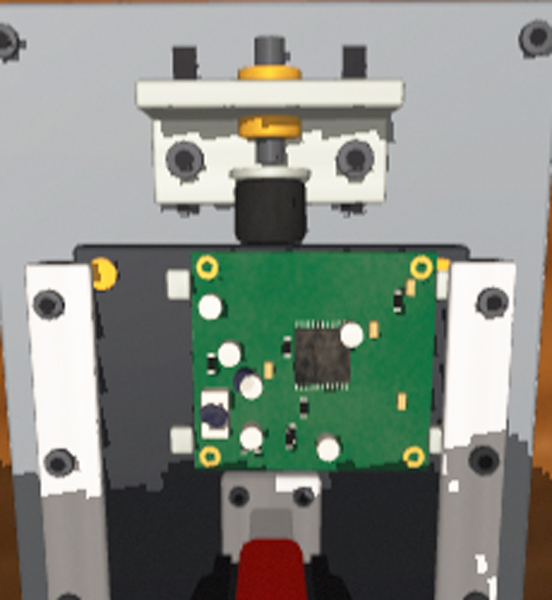

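The buffer's lower edge (row 243 in the crop) is about 1 mm from the pallet's front edge (row 247), so I'll creep from here.

Emit:
{"api": "drive_tool", "payload": {"deltas": "0.005 -0.0009 0 0;0 0 0 0;0 0 0 0;0 0 0 0"}}

```text
t: 13.3
eef_pos: [571.4, 217.5, 72.8]
tcp_rot: [3.141, 0.0, -0.171]
ft_force: [0.2, -0.3, -2.3]
opening: 0.124
grip_force: 30.0
```

Emit:
{"api": "drive_tool", "payload": {"deltas": "0.005 -0.0009 0 0;0 0 0 0;0 0 0 0;0 0 0 0"}}

```text
t: 13.63
eef_pos: [571.7, 217.4, 72.8]
tcp_rot: [3.141, 0.001, -0.171]
ft_force: [-2.0, 0.1, -1.3]
opening: 0.123
grip_force: 30.0
```

Emit:
{"api": "drive_tool", "payload": {"deltas": "0.004 -0.0007 0 0;0 0 0 0;0 0 0 0;0 0 0 0"}}

```text
t: 13.97
eef_pos: [572.1, 217.4, 72.8]
tcp_rot: [3.141, 0.001, -0.171]
ft_force: [-4.3, 0.7, -0.6]
opening: 0.12
grip_force: 30.0
```

Emit:
{"api": "drive_tool", "payload": {"deltas": "0.003 -0.0005 0 0;0 0 0 0;0 0 0 0;0 0 0 0"}}

```text
t: 14.3
eef_pos: [572.2, 217.3, 72.8]
tcp_rot: [3.141, 0.001, -0.171]
ft_force: [-6.1, 1.6, 0.1]
opening: 0.124
grip_force: 30.0
```

Emit:
{"api": "drive_tool", "payload": {"deltas": "0.002 -0.0003 0 0;0 0 0 0;0 0 0 0;0 0 0 0;0 0 0 0"}}

```text
t: 14.72
eef_pos: [572.3, 217.3, 72.8]
tcp_rot: [3.141, 0.001, -0.171]
ft_force: [-5.9, 2.1, 0.7]
opening: 0.123
grip_force: 30.0
```

```bash
python3 - <<'E'
from h import *
for _ in range(3): 
    p,d=env.read_camera('scene'); print(env.state()['ft_force'])
p,d=snap('scene','s5'); cv2.imwrite('pics/c5.png',cv2.resize(p[235:325,250:360,::-1],None,fx=6,fy=6,interpolation=cv2.INTER_CUBIC))
E
```

```text
[-6.74628644  1.66502529  0.34323147]
[-5.51413655  1.40711751  0.15092095]
[-7.00340986  0.95691308  0.43434589]
```

View pics/c5.png

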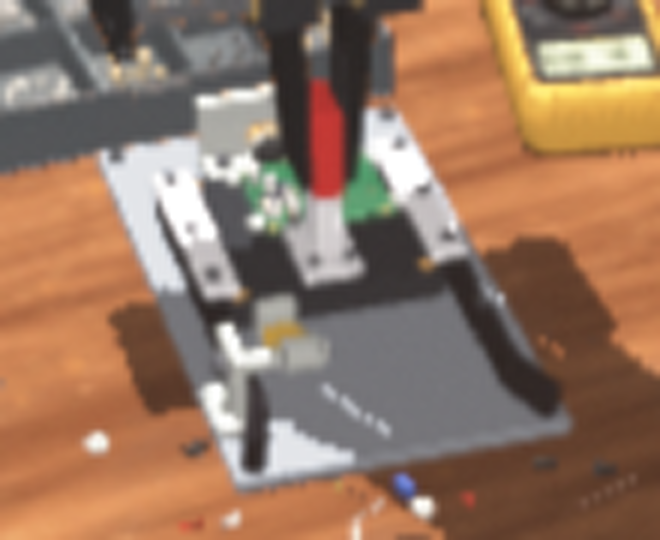

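The crop shows the catch nose (278,315) dropped in front of the pallet's rear edge (row 300). Next I'll draw back.

Emit:
{"api": "drive_tool", "payload": {"deltas": "-0.015 0.0026 0 0;-0.015 0.0026 0 0;-0.015 0.0026 0 0;0 0 0 0;0 0 0 0"}}

```text
t: 15.33
eef_pos: [568.7, 218.1, 72.9]
tcp_rot: [-3.141, -0.001, -0.171]
ft_force: [0.4, -0.1, -3.0]
opening: 0.123
grip_force: 30.0
```

Emit:
{"api": "drive_tool", "payload": {"deltas": "-0.008 0.0014 0 0;-0.007 0.0012 0 0;0 0 0 0;0 0 0 0"}}

```text
t: 15.67
eef_pos: [566.9, 218.3, 72.9]
tcp_rot: [3.142, -0.0, -0.171]
ft_force: [0.3, 0.8, -3.3]
opening: 0.125
grip_force: 30.0
```

Emit:
{"api": "drive_tool", "payload": {"deltas": "-0.005 0.0009 0 0;-0.005 0.0009 0 0;0 0 0 0;0 0 0 0"}}

```text
t: 16.0
eef_pos: [565.8, 218.5, 72.9]
tcp_rot: [3.141, 0.0, -0.171]
ft_force: [0.2, -0.0, -4.1]
opening: 0.125
grip_force: 30.0
```

Emit:
{"api": "drive_tool", "payload": {"deltas": "-0.004 0.0007 0 0;0 0 0 0;0 0 0 0"}}

```text
t: 16.25
eef_pos: [565.5, 218.6, 72.9]
tcp_rot: [3.142, -0.0, -0.171]
ft_force: [-0.1, 0.7, -2.3]
opening: 0.123
grip_force: 30.0
```

Emit:
{"api": "drive_tool", "payload": {"deltas": "-0.004 0.0007 0 0;0 0 0 0;0 0 0 0"}}

```text
t: 16.5
eef_pos: [565.0, 218.7, 72.9]
tcp_rot: [3.141, 0.0, -0.171]
ft_force: [-0.3, 0.3, -3.6]
opening: 0.125
grip_force: 30.0
```

Emit:
{"api": "drive_tool", "payload": {"deltas": "-0.004 0.0007 0 0;0 0 0 0;0 0 0 0"}}

```text
t: 16.75
eef_pos: [564.7, 218.7, 72.9]
tcp_rot: [3.142, -0.0, -0.171]
ft_force: [-0.1, -0.2, -2.8]
opening: 0.125
grip_force: 30.0
```

Emit:
{"api": "drive_tool", "payload": {"deltas": "-0.004 0.0007 0 0;0 0 0 0;0 0 0 0"}}

```text
t: 17.0
eef_pos: [564.4, 218.8, 72.9]
tcp_rot: [-3.142, -0.0, -0.171]
ft_force: [1.2, -0.1, -3.1]
opening: 0.127
grip_force: 30.0
```

Emit:
{"api": "drive_tool", "payload": {"deltas": "-0.004 0.0007 0 0;0 0 0 0;0 0 0 0"}}

```text
t: 17.25
eef_pos: [564.3, 218.8, 73.0]
tcp_rot: [-3.141, -0.001, -0.171]
ft_force: [3.1, -1.1, -3.5]
opening: 0.127
grip_force: 30.0
```

Emit:
{"api": "drive_tool", "payload": {"deltas": "-0.004 0.0007 0 0;0 0 0 0;0 0 0 0"}}

```text
t: 17.5
eef_pos: [564.2, 218.8, 73.0]
tcp_rot: [-3.141, -0.002, -0.171]
ft_force: [5.3, -1.8, -4.5]
opening: 0.126
grip_force: 30.0
```

Emit:
{"api": "drive_tool", "payload": {"deltas": "0 0 0 0;0 0 0 0;0 0 0 0;0 0 -0.003 0;0 0 -0.003 0;0 0 0 0;0 0 0 0"}}

```text
t: 18.08
eef_pos: [564.2, 218.9, 72.7]
tcp_rot: [-3.141, -0.002, -0.171]
ft_force: [5.5, -2.1, -1.1]
opening: 0.126
grip_force: 30.0
```

Emit:
{"api": "drive_tool", "payload": {"deltas": "0.004 -0.0007 -0.002 0;0 0 0 0;0 0 0 0"}}

```text
t: 18.33
eef_pos: [564.3, 218.9, 72.7]
tcp_rot: [-3.141, -0.001, -0.171]
ft_force: [3.4, -2.7, 5.8]
opening: 0.125
grip_force: 30.0
```

Emit:
{"api": "drive_tool", "payload": {"deltas": "0 0 0 0;0 0 0 0;0 0 0 0;0 0 0 0;0 0 0 0;0 0 0 0", "gripper": 0.5}}

```text
t: 18.83
eef_pos: [563.7, 218.9, 71.9]
tcp_rot: [3.141, 0.001, -0.171]
ft_force: [-0.0, 0.6, -0.2]
opening: 0.474
grip_force: 0.0
```

Emit:
{"api": "drive_tool", "payload": {"deltas": "0 0 0.05 0;0 0 0.15 0;0 0 0.3 0;0 0 0.3 0;0 0 0.3 0;0 0 0.3 0;0 0 0 0;0 0 0 0;0 0 0 0"}}

```text
t: 19.58
eef_pos: [563.5, 218.7, 211.7]
tcp_rot: [3.141, 0.001, -0.171]
ft_force: [-0.4, -0.6, -0.6]
opening: 0.499
grip_force: 0.0
```

```bash
python3 - <<'E'
from h import *
p,d=snap('wrist','w6'); cv2.imwrite('pics/c6.png',cv2.resize(p[20:330,180:460,::-1],None,fx=1.9,fy=1.9,interpolation=cv2.INTER_CUBIC))
E
```

```text
(no output)
```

View pics/c6.png

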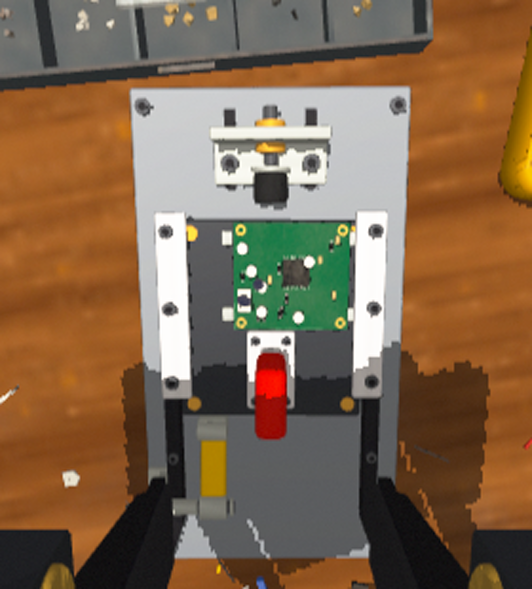

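The pallet sits straight, with its rear edge (row 415) against the dropped catch nose (row 420). The buffer is clear and the gripper is free.

```bash
python3 -c "
from cell import env
print(env.job_done())"
```

```text
the job is handed in; nothing more can be done
None
```

The pallet is in the cradle with its rear edge drawn back against the dropped catch, and I handed the job in at about 20 s; the peak readings were about 7 N on the buffer and 6 N on the catch, and no verdict came back.

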